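Close up the wreath maker's chest

ROBOT

A 6-joint arm with a two-finger parallel gripper is mounted at the origin on the work surface. World frame = base frame: x ahead of the robot, y to its left, z up, the work surface at z = 0. Lengths are in mm, angles in rad, forces in N, time in s.
With the tool pointing down it reaches from about 275 to 825 mm from the base axis. Payload 5.2 kg.
Tool frame: the origin (TCP) lies between the finger pads, 19 mm behind the fingertips; this is the grasp point; z points along the fingers, y is the line along which they close (so a half turn about z gives the same grasp; the last joint's range is limited). The gripper opens to 93 mm and grips with 3 to 60 N. Pads are 15 mm wide; open, the fingers measure 128 mm over their backs; the gripper's body (75 mm by 188 mm) begins 65 mm behind the grasp point.
Start: joints at [-1.446, 0.259, 1.535, -0, 1.348, -0.203], TCP at [177.099, -520.712, 237.453] pointing down, gripper open.
Joint ranges: [-3.14, 3.14], [-0.91, 2.08], [0.19, 2.58], [-1.22, 4.36], [0.22, 2.71], [-3.12, 3.12]. Speed limits (rad/s): [2.57, 2.57, 3.14, 3.14, 3.14, 3.14].

INTERFACE

Orientations are given as [roll, pitch, yaw] about the fixed x, y, z axes, in that order (R = Rz(yaw) Ry(pitch) Rx(roll)).
In Python, from bench import robot gives the robot as it stands. The module is installed in compiled form; this text tells all that it offers. Calls block until the motion is done:
- robot.move_ptp(position, orientation): joint-space move of the TCP to a pose.
- robot.move_linear(position, ori=None, speed=150, f_stop=None): straight line of the TCP; ori=None keeps the orientation; speed is the mean speed in mm/s. With f_stop (N) it stops when the force on the tool has changed by that much, and returns True; else False.
- robot.move_j(angles): joint-space move.
- robot.move_gripper(opening): opening from 0.0 (shut) to 1.0 (fully open); the grip force is fixed at half the most; returns when the fingers have stopped.
- robot.sleep(seconds).
- robot.inverse_kinematics(position, orientation): joint angles nearest the present ones, or None.
- robot.get_image(name): name is "scene" or "top"; returns a dict with "img" (384x512x3 uint8, blue, green, red), "fovy" (degrees; the focal length in pixels is half the picture's height over the tangent of half this angle, whatever the lens; pixels are square), "cx", "cy" (the principal point, pixels), "k1" (the pictures are not rectified: a ray, as slopes to the right and down, at radius r is drawn at 1 + k1 r^2 times it, then the intrinsics apply), "eye" and "orientation" of the camera in the world. Camera axes: x right, y down, z forward; pixel columns grow to the right and rows downward; lengths in mm; the calibration is good to about 2 mm. A picture is of the moment at which its call begins. There is no depth.
A pose or a line that the arm cannot do raises robot.MotionError and nothing moves.
- robot.hand_in(): hands the job in; it is judged then, once.
Readings, each from a call of its own:
- robot.current_t(): time.
- robot.current_qpos(): joint angles.
- robot.current_joint_vel(): joint speeds.
- robot.current_joint_efforts(): joint torques, N m.
- robot.current_tcp_pos(): TCP position.
- robot.current_eef_rot(): TCP orientation.
- robot.current_contact_force(): force on the tool from outside, world axes, zero at the start.
- robot.current_ft_torque(): the same for the moment, N m.
- robot.current_gripper_width(): opening from 0.0 (shut) to 1.0 (fully open).
- robot.current_finger_force(): force on a finger pad.
Only numpy, scipy, OpenCV 4.12 (cv2) and the standard library are available. Lean on these libraries where they do the work, as an engineer would, in place of code of your own. Each camera call takes 0.05 s, during which the arm holds its last target. There are 200 camera calls.

TASK

Close up the small plywood craft chest: with the fingertips, push both open drawers fully home, and push the standing lid over and down until it is fully shut, in any order. Only push: do not grip the drawers or the lid, leave the walnuts in the tray under the lid, and do not disturb the red candle, the can or the ribbon spool standing around.

Things in the scene. Friction and masses are not known exactly. Their poses are not given: they have to be found in the camera images.
- chest: Plywood craft chest, fixed to the bench: 140 mm deep (x), 230 wide (y), 100 high without lid. Two drawers side by side (centres at y = +53.5 and -53.5 mm), above them an open tray (inner floor 65 mm above the bench, walls 8 mm, one wall across the middle). Origin at the centre of its underside; the drawer front faces the chest's -x, roughly the robot; z up.
- drawer_left (a joint): Travel of the left (+y) drawer, in m: 0 fully home (front panel flush with the chest's front), growing as it comes out towards the robot; stop at 0 and at 0.065. Starts 0.025 to 0.055 out. Slides along the chest's x axis with about 1.5 N of friction and stays where it is left.
- drawer_right (a joint): Travel of the right (-y) drawer, in m: 0 fully home (front panel flush with the chest's front), growing as it comes out towards the robot; stop at 0 and at 0.065. Starts 0.025 to 0.055 out. Slides along the chest's x axis with about 1.5 N of friction and stays where it is left.
- drawer_left_front (a point): Centre of the outer face of the left (+y) drawer's front panel (102 mm wide, 50 mm high, 10 mm thick, plain but for a flat card holder; its lower edge is 8 mm and its upper edge 58 mm above the bench). Moves with the drawer. Axes as the chest's: +x points into the chest, the way to push; z up.
- drawer_right_front (a point): Centre of the outer face of the right (-y) drawer's front panel (102 mm wide, 50 mm high, 10 mm thick, plain but for a flat card holder; its lower edge is 8 mm and its upper edge 58 mm above the bench). Moves with the drawer. Axes as the chest's: +x points into the chest, the way to push; z up.
- lid (a joint): Angle of the chest's lid, in rad: 0 lying shut on the chest, 1.57 standing upright (stop at 1.6). Starts at 1.2 to 1.5. The stiff hinge holds the lid at any angle; pushing at the free edge takes about 3 to 4 N, and the lid neither falls nor springs back.
- lid_hinge (a point): Hinge line of the lid at mid width: at the chest's back top edge, 70 mm behind its centre (+x) and 100 mm above the bench, axis along the chest's y. Fixed to the chest, axes as the chest's.
- lid_edge (a point): Middle of the lid's free edge, at half thickness. The lid is a plain flat panel, 140 mm from hinge to free edge, 230 wide, 10 thick; shut, its underside is 100 mm and upper face 110 mm above the bench. Turns with the lid: x points from free edge to hinge, z out of the upper (outer) face, which faces away from the robot while the lid stands.
- walnut_a: Walnut, 30 mm wide and 28 mm high, lying loose in the left half of the tray. Origin at its underside. Stays in the tray.
- walnut_b: Walnut, 30 mm wide and 28 mm high, lying loose in the right half of the tray. Origin at its underside. Stays in the tray.
- candle: Red pillar candle, 68 mm diameter, 98 mm high, standing beside the chest. Origin at the centre of its underside, z up; loose, to be left alone.
- can: Drinks can, 66 mm diameter, 100 mm high, standing beside the chest. Origin at the centre of its underside, z up; loose, to be left alone.
- spool: Flat ribbon spool lying on its flange, 72 mm diameter, 36 mm high, beside the chest. Origin at the centre of its underside, z up; loose, to be left alone.
There are look-alikes about, which are no part of the job. Leave any purple look-alike of the walnut_a alone.

How it is judged:
By the outcome, as a careful person would: the job done as asked, in the order asked, and still so for the second after the job is handed in, with the robot touching nothing.
It also fails if it takes over 53 s, if anything falls off the work surface, if the arm or the gripper's body presses on something with over 40 N, if the wrist force passes 120 N, or if a joint passes its speed limit or range.

## Working session

There is one attempt and no reset: what is moved stays moved. The work goes in short steps, each a Python script; the robot and the scene stay as the last script left them, time stands still between calls to the robot, and variables do not carry over. Pictures are saved under pics/ and viewed, at most 10 in all, crops included, and the job is handed in when it is done.

```bash
mkdir -p pics; cat > h.py <<'E'
import numpy as np, cv2
from scipy.spatial.transform import Rotation as R
from bench import robot
def K(d):
    f=d["img"].shape[0]/2/np.tan(np.radians(d["fovy"])/2); return f
def ray(d,u,v):
    f=K(d); x,y=(u-d["cx"])/f,(v-d["cy"])/f
    rd=np.hypot(x,y); r=rd
    for _ in range(20): r=rd/(1+d["k1"]*r*r)
    s=r/rd if rd>0 else 1
    return np.array(d["eye"]),R.from_euler("xyz",d["orientation"]).apply([x*s,y*s,1])
def onz(d,u,v,z):
    e,w=ray(d,u,v); return e+w*(z-e[2])/w[2]
def proj(d,P):
    c=R.from_euler("xyz",d["orientation"]).inv().apply(np.atleast_2d(P)-np.array(d["eye"]))
    p=c[:,:2]/c[:,2:]; r2=(p**2).sum(1,keepdims=True)
    return p*(1+d["k1"]*r2)*K(d)+[d["cx"],d["cy"]]
E
python3 - <<'E'
from h import *
import pickle
for n in("scene","top"):
    d=robot.get_image(n); pickle.dump(d,open(n+".pkl","wb"))
    cv2.imwrite(f"pics/{n}0.png",cv2.resize(d["img"],(800,600),interpolation=cv2.INTER_CUBIC))
    print(n,d["eye"],d["orientation"],d["fovy"],d["cx"],d["cy"],d["k1"])
E
```

```text
scene [972.43338598 312.67877974 708.03702773] [-2.44978558  0.01717569  2.10736501] 55.32769325413931 256.67045557153267 193.82546851499504 -0.09461478628835641
top [474.11114157  48.82804724 796.5119113 ] [-3.06322588  0.00773967 -1.57849087] 57.860449812157206 251.68266092032403 195.71793851497912 -0.0976446009791466
```

View pics/scene0.png

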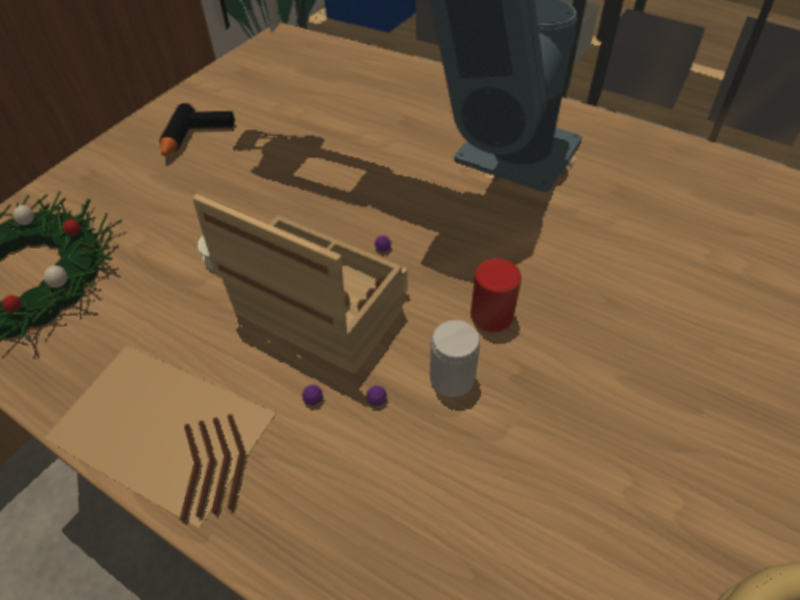

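View pics/top0.png

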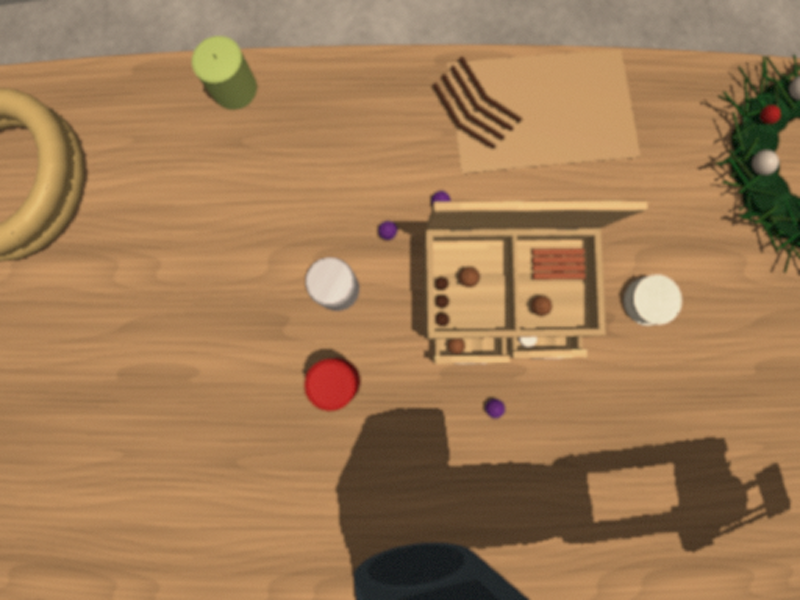

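The scene and top pictures show the chest with its rim around top px (428–605, 230–336). Both drawers are slightly out, with fronts at rows ~361 (left) and ~356 (right). The lid stands with its edge at row ~206. The candle is at (331,385), the can at (331,283) and the spool at (655,300). Purple look-alikes are at (495,408), (387,230) and (441,198), and I'll leave those alone. The real walnuts are the brown ones in the tray at (469,276) and (540,305). Next I'll take an enlarged crop for corners.

```bash
python3 - <<'E'
from h import *
import pickle
d=pickle.load(open("top.pkl","rb"))
c=d["img"][120:270,240:440]
cv2.imwrite("pics/crop1.png",cv2.resize(c,(800,600),interpolation=cv2.INTER_CUBIC))
s=pickle.load(open("scene.pkl","rb"))
cv2.imwrite("pics/crop2.png",cv2.resize(s["img"][110:260,110:310],(800,600),interpolation=cv2.INTER_CUBIC))
E
```

```text
(no output)
```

View pics/crop1.png

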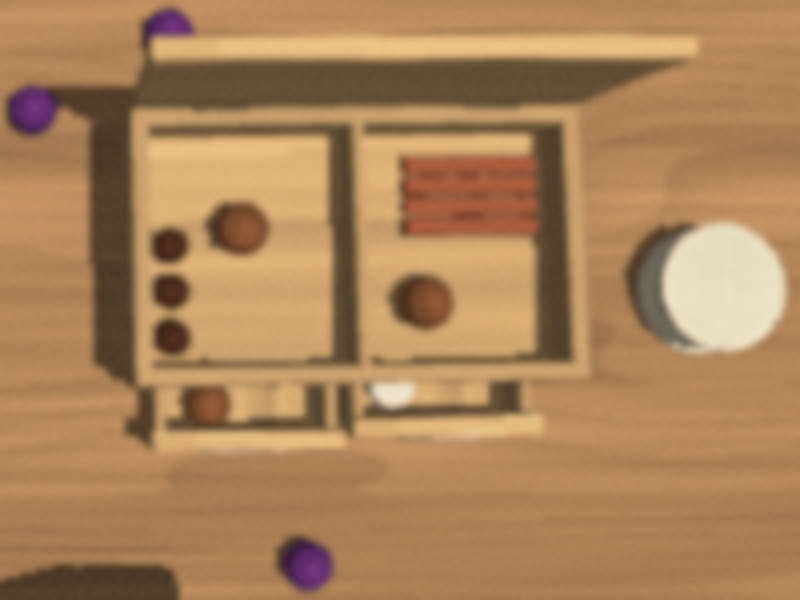

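View pics/crop2.png

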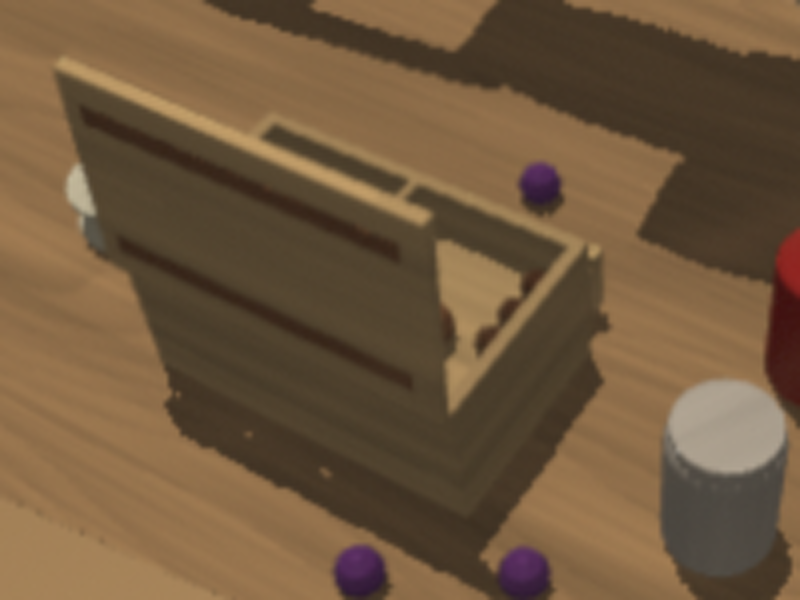

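```bash
python3 - <<'E'
from h import *
import pickle
d=pickle.load(open("top.pkl","rb"));s=pickle.load(open("scene.pkl","rb"))
q=lambda X,Y,z:onz(d,(X+.5)/4-.5+240,(Y+.5)/4-.5+120,z).round(1)
for n,a in dict(BL=(132,110,100),FL=(137,384,100),FR=(590,375,100),BR=(578,108,100),dl0=(157,448,58),dl1=(346,444,58),dr0=(356,436,58),dr1=(543,431,58),pur=(307,565,14),spool=(725,287,36),purB=(33,110,14),purC=(170,28,14)).items(): print(n,q(*a))
print("can",onz(d,331*.64,283*.64,100).round(),"candle",onz(d,331*.64,385*.64,98).round())
# lid edge: two-view corners (left/right upper outer corners)
def tri(a,b):
    (e1,w1),(e2,w2)=a,b
    A=np.stack([w1,-w2],1);t=np.linalg.lstsq(A,e2-e1,rcond=None)[0]
    p,r=e1+t[0]*w1,e2+t[1]*w2;return ((p+r)/2).round(1),np.linalg.norm(p-r).round(1)
rd=lambda X,Y:ray(d,(X+.5)/4-.5+240,(Y+.5)/4-.5+120)
rs=lambda X,Y:ray(s,(X+.5)/4-.5+110,(Y+.5)/4-.5+110)
print(tri(rd(152,38),rs(428,222)),tri(rd(698,37),rs(58,72)))
E
```

```text
BL [627.8  10.4 100. ]
FL [488.5   9.7 100. ]
FR [ 490.6 -220.7  100. ]
BR [ 628.1 -220.1  100. ]
dl0 [455.4  -2.9  58. ]
dl1 [ 456.5 -103.4   58. ]
dr0 [ 460.6 -108.9   58. ]
dr1 [ 462.  -210.1   58. ]
pur [388.1 -89.3  14. ]
spool [ 540.5 -325.6   36. ]
purB [647.3  62.3  14. ]
purC [694.8 -17.   14. ]
can [559. 134. 100.] candle [428. 134.  98.]
(array([624.9,  11.6, 243.1]), np.float64(4.3)) (array([ 626.4, -217.6,  237.8]), np.float64(5.7))
```

```bash
cat > d.py <<'E'
from h import *
robot.move_gripper(0.0)
p=-0.26; O=[np.pi,p,0]; a=np.array([-np.sin(p),0,-np.cos(p)])
ex=np.array([np.cos(p),0,-np.sin(p)])
tcp=lambda x,y,z: np.array([x,y,z])-19*a-7.5*ex   # x,y,z: leading tip corner
up=tcp(438,-158.5,150)
robot.move_ptp(up,O)
for y in(-158.5,-51.5):
    robot.move_linear(tcp(438,y,150),speed=150)
    robot.move_linear(tcp(438,y,40),speed=120,f_stop=15)
    for k in range(3):
        hit=robot.move_linear(tcp(497,y,40),speed=35,f_stop=14)
        x=robot.current_tcp_pos()[0]-tcp(0,0,0)[0]
        print(y,hit,"tip x",round(x,1),np.round(robot.current_contact_force(),1),round(robot.current_t(),1))
        if x>484: break
    robot.move_linear(tcp(438,y,40),speed=120)
    robot.move_linear(tcp(438,y,150),speed=150)
robot.move_linear(tcp(438,-105,330),speed=200)
d=robot.get_image("top"); print(robot.current_t(),robot.inverse_kinematics([665,-105,215],[np.pi,0,0]))
cv2.imwrite("pics/top2.png",cv2.resize(d["img"][100:300,200:460],(780,600),interpolation=cv2.INTER_CUBIC))
E
python3 d.py
```

```text
-158.5 True tip x 487.4 [-0.7 -0.4  0.9] 5.8
-51.5 True tip x 486.7 [-0.6  0.8  0.5] 10.5
13.0417 [-3.21931683e-01  4.94701007e-01  1.24020985e+00 -4.44089210e-16
  1.40668179e+00  1.24886464e+00]
```

```bash
cat > l.py <<'E'
from h import *
O=[np.pi,0,0]; H=np.array([628.2,100.]); y=-105
robot.move_linear([560,y,330],O,speed=200)
robot.move_linear([672,y,330],speed=200)
robot.move_linear([672,y,234],speed=150,f_stop=15)
def tcp(th,r=112,over=0):
    c=H+r*np.array([-np.cos(th),np.sin(th)])+(10-over)*np.array([np.sin(th),np.cos(th)])
    return [c[0]+7.5,y,c[1]+19]
for th in np.linspace(1.57,0.03,14):
    hit=robot.move_linear(tcp(th),speed=60,f_stop=25)
    print(round(th,2),hit,np.round(robot.current_tcp_pos(),1),np.round(robot.current_contact_force(),1))
    if hit: break
hit=robot.move_linear(tcp(0,over=6),speed=25,f_stop=15)
print(hit,np.round(robot.current_tcp_pos(),1),robot.current_t())
P=robot.current_tcp_pos()
robot.move_linear([P[0],y,200],speed=150)
robot.move_linear([330,y,300],speed=250)
for n in("top","scene"):
    d=robot.get_image(n); c=d["img"][100:300,200:460] if n=="top" else d["img"][80:280,90:350]
    cv2.imwrite(f"pics/{n}3.png",cv2.resize(c,(780,600),interpolation=cv2.INTER_CUBIC))
print(robot.current_t())
E
python3 l.py
```

```text
1.57 False [ 645.9 -105.1  231.6] [ 0.1  0.6 -0.4]
1.45 False [ 632.  -105.   231.5] [ 0.  -0.4  0.6]
1.33 False [ 618.6 -105.   230.2] [ 0.6 -0.1  0.1]
1.21 False [ 605.4 -105.   227.3] [-0.5 -0.6 -0.2]
1.1 False [ 592.7 -104.9  223. ] [ 0.6 -0.7 -0.5]
0.98 False [ 580.7 -104.9  217.2] [ 0.1 -0.1  0.1]
0.86 False [ 569.5 -105.   210. ] [-0.1 -0.3 -0.6]
0.74 False [ 559.2 -104.9  201.6] [ 0.5 -0.7  0.3]
0.62 False [ 549.8 -104.9  191.9] [-0.2 -0.2  0. ]
0.5 False [ 541.7 -104.8  181.2] [ 1.  -0.2 -0.3]
0.39 False [ 535.  -104.8  169.8] [-0.1 -0.1  0.1]
0.27 False [ 529.7 -104.8  157.6] [ 0.6 -0.   0.2]
0.15 False [ 525.8 -104.8  144.8] [-0.   0.   0.1]
0.03 False [ 523.5 -104.8  131.7] [-0.1 -0.6  0.1]
True [ 524.1 -105.1  129. ] 21.1167
22.8667
```

View pics/top3.png

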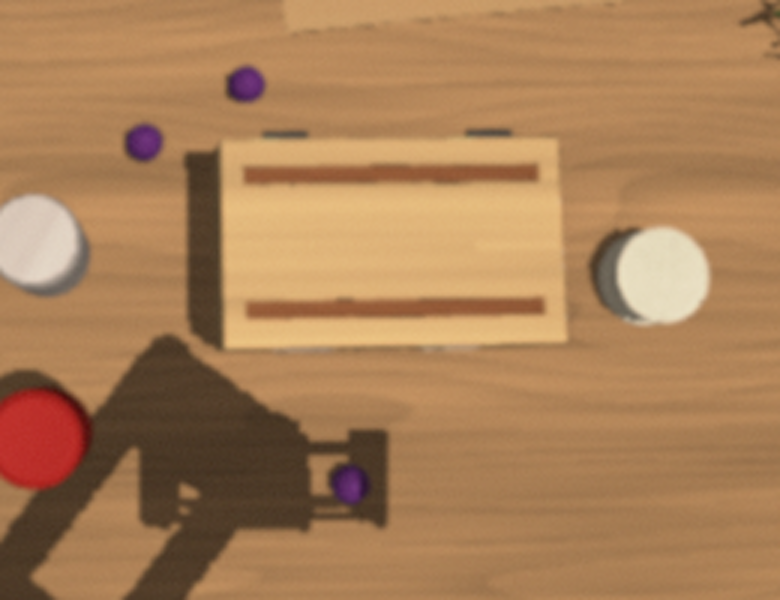

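View pics/scene3.png

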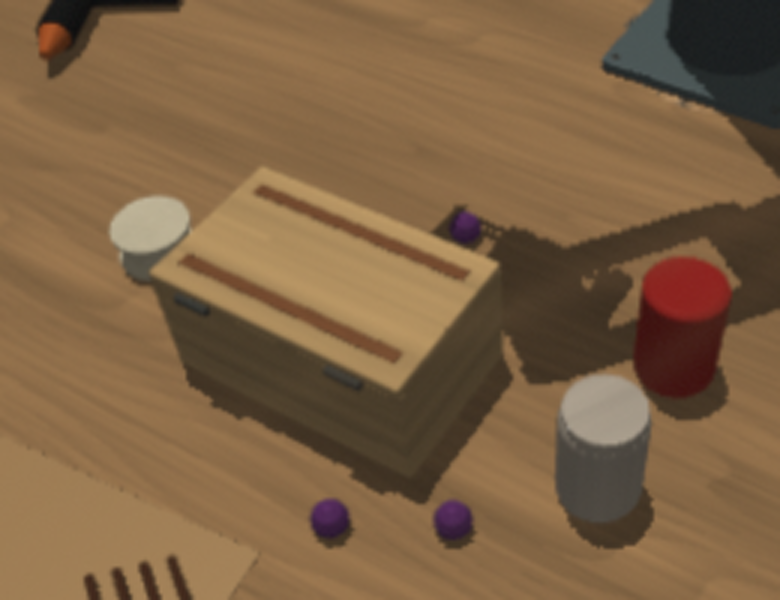

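The lid lies shut, filling top px (222–565, 140–348). The drawer fronts show only as a thin sliver below its front edge, and the candle, can, spool and purple balls haven't moved. One firmer check push on each drawer will confirm they are at their stops.

```bash
sed -i 's/f_stop=14/f_stop=22/; s/^up=.*/up=tcp(438,-158.5,150)/; s/top2/top4/; s/tcp(438,-105,330)/tcp(350,-105,300)/' d.py; python3 d.py && python3 - <<'E'
from h import *
robot.sleep(0.5); print(robot.current_t())
robot.hand_in()
E
```

```text
-158.5 True tip x 487.4 [-1.3 -0.6  1.3] 26.4
-51.5 True tip x 486.7 [-0.3 -0.6  0.5] 31.2
33.7333 [-3.21931683e-01  4.94701007e-01  1.24020985e+00 -4.44089210e-16
  1.40668179e+00  1.24886464e+00]
34.2333
the job is handed in; nothing more can be done
```

I pushed both drawers home and the lid fully shut, left the walnuts, candle, can and spool undisturbed, and handed the job in at 34.2 s; a firmer second push found both drawers at exactly the same stop as before.

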